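# Press the paper-pot former into its base

## Robot

A 6-joint arm with a two-finger parallel gripper is mounted at the origin on the work surface. World frame = base frame: x ahead of the robot, y to its left, z up, the work surface at z = 0. Lengths are in m, angles in rad, forces in N, time in s.
With the tool pointing down it reaches from about 0.275 to 0.85 m from the base axis. Payload 5.2 kg.
Tool frame: the origin (TCP) lies at the very end of the fingers, on their centre line; the grasp point (between the pads) lies 19 mm behind it; z points along the fingers, y is the direction in which the jaws open and shut (so a half turn about z gives the same grasp; the last joint's range is limited). The gripper opens to 85 mm and grips with 20 to 120 N. Pads are 22 mm wide; open, the fingers measure 114 mm over their backs; the gripper's body (76 mm by 85 mm) begins 54 mm behind the grasp point. The pads swing forward as they close: fully open they stand 13 mm farther back than shut.
Start: joints at [1.017, 0.259, 1.535, -0, 1.348, -0.203], TCP at [0.189, 0.517, 0.231] pointing down, gripper open.
Joint ranges: [-3.14, 3.14], [-0.91, 2.08], [0.19, 2.58], [-1.22, 4.36], [0.22, 2.71], [-3.12, 3.12]. Speed limits (rad/s): [2.57, 2.57, 3.14, 3.14, 3.14, 3.14].

## Interface

Orientations are given as a unit quaternion [x, y, z, w].
In Python, from plant import monitor, cams, job_done gives the robot as it stands.
- The arm moves only by the shell command python3 -m handwheel 'ROWS' [FORCE]. ROWS is JSON, a list of rows, each an object with "travel": the shift along the tool's x, y, z in m, a list of three; "rotation": the turn, a rotation vector about the tool's x, y, z in rad, a list of three; "gripper": the opening, from 0 (shut) to 1 (fully open). In form: [{"travel": [dx, dy, dz], "rotation": [wx, wy, wz], "gripper": gripper}, ...]. A call has 1 to 12 rows; each row shifts and turns the commanded pose from where the row before left it, along the tool's axes as they then stand; what a row does not reach is not made up. A row lasts 1/12 s, in which the tool goes at most 41.7 mm and 7.16 degrees, less where a joint would pass 70% of its speed; a pose out of reach is approached as far as the arm can. A call is refused whole if a number of a shift passes 0.0417 or a number of a turn 0.125, either way. A call with a gripper value outside its range is refused whole. The fingers move at their own pace and stop on an object; FORCE is the grip in N (left out, the last holds). Time passes only in rows, so rows that do not move let the fingers close. It gives the time, the measured TCP pose, the force and the opening at its end, in the units of the state.
- monitor.state(): the state, without advancing time (a new reading comes with each control period).
- cams.capture(name): name is "side" or "top" or "wrist"; returns a dict with "image" (420x560x3 uint8, red, green, blue), "z_map" (420x560 float32, m along the optical axis (not along the pixel's ray), 0 where there is no reading), "fx", "fy", "cx", "cy" (pixels), "R" (3x3) and "t" (3): a world point X has camera coordinates R X + t. Camera axes: x right, y down, z forward; pixel columns grow to the right and rows downward; lengths in m; the calibration is good to about 2 mm. A picture is of the moment at which its call begins.
- job_done(): hands the job in, once; it reports no verdict.
The state is a dict: "time": time; "joint_pos": joint angles; "qd": joint speeds; "effort": joint torques, N m; "tcp_pos": TCP position; "eef_rot": TCP orientation; "wrist_force": force on the tool from outside, world axes, zero at the start; "torque": the same for the moment, N m; "width": finger opening in m.
Only numpy, scipy, OpenCV 4.12 (cv2) and the standard library are available. Lean on these libraries where they do the work, as an engineer would, in place of code of your own. Each camera call takes 0.05 s, during which the arm holds its last target.

## Task

Make the paper-pot press ready for use: of the three upright wooden formers, take the middle-sized one, the one that fits the press base, set it upright into the round recess of the base and press it down firmly (about 10 N) until it is fully home, then let go. Leave the small and the large former standing where they are.

Things in the scene. Friction and masses are not known exactly. Their poses are not given: they have to be found in the camera images.
- former_mid (a point): The middle-sized former, loose, plain light wood, 75 to 155 g, standing upright on the table: a plain cylinder 46 mm in diameter and 75 mm high with a flat foot, and on top, on the same axis, a thinner round handle 28 mm in diameter and 45 mm long; 120 mm high in all. This point lies on its axis half-way up, 60 mm above the foot (so the middle of the handle is 37.5 mm above this point); z points up along its axis.
- recess (a point): Centre of the flat floor of the round blind recess in the press base, a medium-brown wooden block fixed to the table. The recess opens straight up, is 60 mm in diameter and 22 mm deep, with square unchamfered edges; its floor lies 14 mm and its rim 36 mm above the table. The round block is 96 mm in diameter and stands on a square foot of 120 x 120 x 10 mm with a screw at each corner. z points up.
- small_mid (a point): The small former, to be left alone: same shape and wood, loose, standing upright; cylinder 30 mm in diameter and 60 mm high, handle 20 mm in diameter and 45 mm long, 105 mm high in all. This point lies on its axis half-way up, 52.5 mm above its foot; z points up.
- large_mid (a point): The large former, to be left alone: same shape and wood, loose, standing upright; cylinder 72 mm in diameter and 90 mm high, handle 36 mm in diameter and 45 mm long, 135 mm high in all. This point lies on its axis half-way up, 67.5 mm above its foot; z points up.
Things that resemble listed ones, but are neither listed nor needed, are in the scene too. Of the things that look like the part that bears recess, the larger one is meant.

How it is judged:
On the way:
1. the middle-sized former stands in the recess and is pressed down onto the base with more than 5 N (horizontal distance between former_mid and recess below 0.015 m and z of former_mid in the frame of recess below 0.068 m and angle between former_mid's own z axis and vertical below 0.1745 rad and contact force between former and base above 5 N), for 0.1 s.
At the end, for the whole second after the job is handed in: The middle-sized former rests in the recess, its foot within 8 mm of the recess floor, its middle within 15 mm sideways of the recess's centre, within 10 degrees of upright, at rest and let go; the small and the large former stand upright (within 10 degrees) within 30 mm of where they were (horizontal distance between former_mid and recess below 0.015 m and z of former_mid in the frame of recess below 0.068 m and angle between each of former_mid, small_mid, large_mid's own z axis and vertical below 0.1745 rad and linear speed of former below 0.02 m/s and distance of each of small_mid, large_mid from where it was at the start of the episode below 0.03 m); the robot touches nothing.
It fails at once if the small former is moved more than 30 mm or tipped more than 20 degrees (distance of small_mid from where it was at the start of the episode above 0.03 m or angle between small_mid's own z axis and vertical above 0.349 rad).
It fails at once if the large former is moved more than 30 mm or tipped more than 20 degrees (distance of large_mid from where it was at the start of the episode above 0.03 m or angle between large_mid's own z axis and vertical above 0.349 rad).
It also fails if it takes over 38 s, if anything falls off the work surface, if the arm or the gripper's body presses on something with over 40 N, if the wrist force passes 120 N, or if a joint passes its speed limit or range.

## Working session

There is one attempt and no reset: what is moved stays moved. The work goes in short steps, Python scripts to look and compute and a shell command to move; the robot and the scene stay as the last step left them, time stands still between calls to the robot, and variables do not carry over. Pictures are saved under pics/ and viewed, and the job is handed in when it is done.

```bash
ls; mkdir -p pics
python3 - <<'E'
from plant import monitor, cams
import cv2,pickle
s=monitor.state();print({k:s[k] for k in s})
for n in("side","top","wrist"):
    c=cams.capture(n);pickle.dump(c,open(f"/tmp/{n}0.pkl","wb"));cv2.imwrite(f"pics/{n}0.png",c["image"][:,:,::-1]);print(n,c["fx"],c["R"].tolist(),c["t"])
E
```

```text
pics
{'time': 0.0, 'joint_pos': array([ 1.01720581e+00,  2.59362181e-01,  1.53606474e+00, -8.03539449e-06,
        1.34797659e+00, -2.02807879e-01]), 'qd': array([ 7.91063526e-04,  3.66537317e-06,  9.09180834e-04,  1.20656890e-04,
       -7.78226252e-04,  9.82830334e-04]), 'effort': array([ 5.14315598e-04, -4.46025681e+01, -2.90566331e+01,  1.24556459e-04,
        1.16585620e-02,  1.03728759e-06]), 'tcp_pos': array([0.18870896, 0.51606981, 0.23047172]), 'eef_rot': array([ 1.74492515e-01,  9.84658084e-01, -8.42885788e-04, -3.30685080e-04]), 'wrist_force': array([-0.20215207, -0.18130345,  0.32330217]), 'torque': array([ 0.01769917,  0.0259732 , -0.02675454]), 'width': 0.08562995092012822}
side 399.98026992306444 [[0.8113273816310644, -0.5845273245132537, -0.008699811093271208], [-0.40559871288096844, -0.5521315161790844, -0.728450734745382], [0.4209959191310326, 0.5945406594499343, -0.6850429478038982]] [-0.36905805  0.22595097  0.78064825]
top 491.5266552739126 [[-0.0183666624874429, -0.9997469910148489, 0.012985363523157295], [-0.9876485267353593, 0.016120062241527497, -0.15585419863065403], [0.1556054412498048, -0.0156874966162695, -0.9876947145263905]] [-0.00957933  0.4807439   1.12889829]
wrist 338.59827166489816 [[0.34325679263289705, 0.9392415469565885, -0.00030130046891578685], [0.9071772377080141, -0.3314553782962918, 0.2591655678961255], [0.2433192012477342, -0.08923367452401845, -0.9658328621635877]] [-0.54901667 -0.03356424  0.37707609]
```

View pics/side0.png

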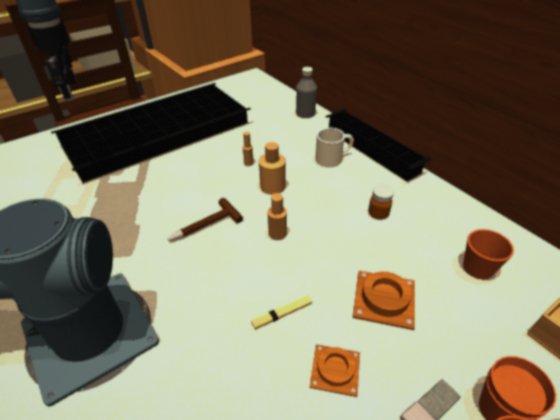

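View pics/top0.png

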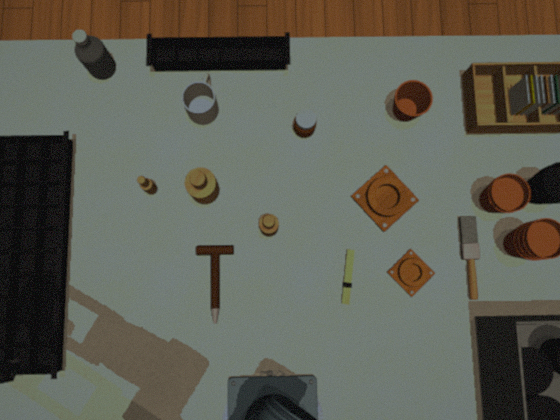

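View pics/wrist0.png

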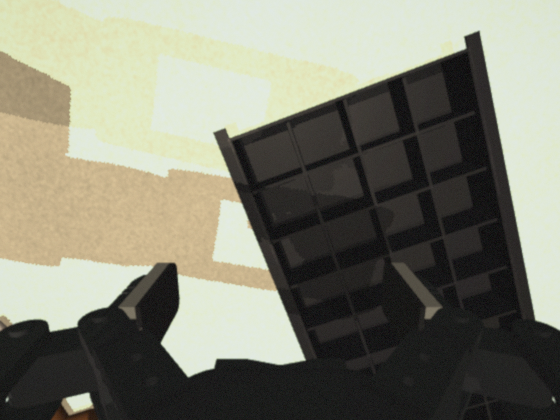

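The top picture shows three formers at about (147,185), (201,183) and (268,223). There are two bases, a large one at (385,198) and a small one at (411,272). I'll measure and enlarge both groups.

```bash
cat > h.py <<'E'
import numpy as np,pickle
def cloud(c):
    z=c["z_map"].astype(float);v,u=np.indices(z.shape)
    P=np.stack([(u-c["cx"])/c["fx"]*z,(v-c["cy"])/c["fy"]*z,z],-1)
    W=(P-np.array(c["t"]).ravel())@np.array(c["R"]); W[z==0]=np.nan
    return W
def pix(c,X):
    p=np.array(c["R"])@np.array(X)+np.array(c["t"]).ravel(); return c["fx"]*p[0]/p[2]+c["cx"],c["fy"]*p[1]/p[2]+c["cy"]
E
python3 - <<'E'
from h import *
import cv2
c=pickle.load(open('/tmp/top0.pkl','rb'));W=cloud(c)
im=c["image"][:,:,::-1]
a=cv2.resize(im[150:255,125:300],None,fx=4,fy=4,interpolation=cv2.INTER_CUBIC)
b=cv2.resize(im[150:310,330:450],None,fx=4,fy=3.5,interpolation=cv2.INTER_CUBIC)
cv2.imwrite('pics/a1.png',a);cv2.imwrite('pics/b1.png',b[:590])
def box(n,u0,u1,v0,v1):
    w=W[v0:v1,u0:u1].reshape(-1,3);w=w[~np.isnan(w[:,0])]
    print(n,'table',np.median(w[w[:,2]<.012,2]) if (w[:,2]<.012).any() else None,'zmax',w[:,2].max(), np.histogram(w[:,2],bins=np.arange(-.01,.16,.01))[0])
    for lo,hi in((.10,.15),(.065,.095),(.05,.065),(.03,.042),(.01,.018)):
        s=w[(w[:,2]>lo)&(w[:,2]<hi)]
        if len(s)>5: print('  ',lo,hi,len(s),'mean',s.mean(0).round(4),'mid',((s.max(0)+s.min(0))/2).round(4),'ext',np.ptp(s,0).round(4))
box('A',132,160,170,200);box('B',180,222,160,208);box('C',250,285,205,242)
box('base1',345,425,160,235);box('base2',382,440,245,300)
E
```

```text
A table -5.4947566949764114e-05 zmax 0.11102651566633831 [316 293  15  10  14  17  47  27  13  14  15  54   1   0   0   0]
   0.1 0.15 55 mean [0.55   0.2884 0.1042] mid [0.5501 0.2884 0.1056] ext [0.0169 0.0179 0.0109]
   0.065 0.095 36 mean [0.546  0.2834 0.0798] mid [0.5483 0.2858 0.0798] ext [0.0149 0.0127 0.029 ]
   0.05 0.065 70 mean [0.5458 0.2848 0.0587] mid [0.5496 0.2886 0.0576] ext [0.0284 0.029  0.0135]
   0.03 0.042 20 mean [0.541  0.2819 0.0364] mid [0.5439 0.2867 0.0358] ext [0.0164 0.0243 0.0114]
   0.01 0.018 10 mean [0.5437 0.2805 0.0143] mid [0.5495 0.2827 0.0139] ext [0.0259 0.0159 0.0072]
B table -0.00021809686851435061 zmax 0.14001972519486963 [564 498  18  27  23  30  24  26  27 303 213  17  18  19 199   1]
   0.1 0.15 254 mean [0.5421 0.1563 0.1305] mid [0.5439 0.1576 0.1203] ext [0.034  0.0348 0.0395]
   0.065 0.095 543 mean [0.5388 0.1545 0.0882] mid [0.5439 0.1583 0.0803] ext [0.0702 0.0716 0.0293]
   0.05 0.065 40 mean [0.5209 0.143  0.0584] mid [0.5313 0.1511 0.0581] ext [0.0439 0.058  0.0137]
   0.03 0.042 31 mean [0.5198 0.1432 0.0366] mid [0.5316 0.150
[... 660 characters left out ...]
.01 0.018 6 mean [ 0.4315 -0.0043  0.0136] mid [ 0.4318 -0.0011  0.0135] ext [0.0092 0.029  0.004 ]
base1 table 0.000352754942843147 zmax 0.04192251825474707 [2106 2160  866   86  743   16    0    0    0    0    0    0    0    0
    0    0]
   0.03 0.042 759 mean [ 0.5169 -0.2827  0.0353] mid [ 0.517  -0.2824  0.036 ] ext [0.0943 0.0954 0.0119]
   0.01 0.018 844 mean [ 0.5144 -0.2819  0.0127] mid [ 0.5168 -0.2827  0.014 ] ext [0.1591 0.1642 0.008 ]
base2 table 0.0005435040702398715 zmax 0.03051331530887091 [1189 1448  170  370    1    0    0    0    0    0    0    0    0    0
    0    0]
   0.01 0.018 148 mean [ 0.332  -0.334   0.0122] mid [ 0.3282 -0.3326  0.014 ] ext [0.0945 0.0964 0.0079]
```

View pics/a1.png

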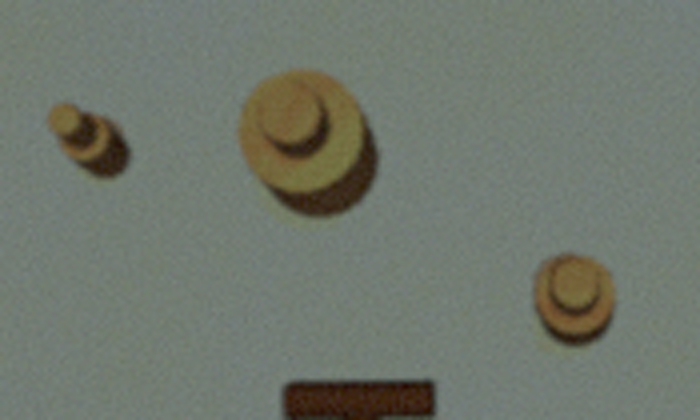

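View pics/b1.png

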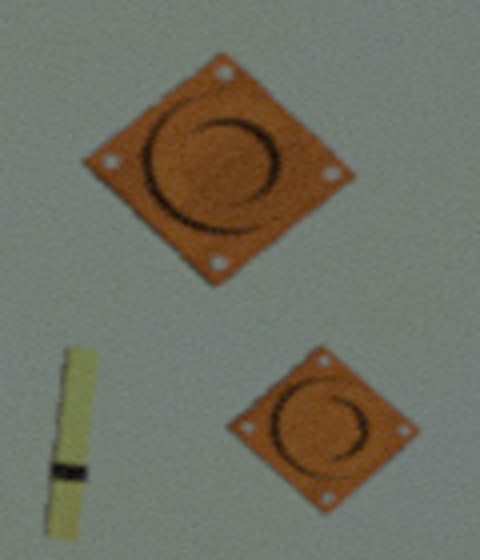

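Measured candidates:
- **Middle former:** (268,223). The z_map gives it 120 mm high with a 45 mm cylinder, which matches, at xy ≈ (0.450, 0.0025).
- **Small former:** (147,185), 105 mm high.
- **Large former:** (201,183), 135 mm high.
- **Meant base:** (385,198). Its rim is at 36 mm and 95 mm across, at xy ≈ (0.517, −0.2826). The other base at (411,272) is smaller and lower.

The crops confirm this: the middle former is at crop (575,298) and the larger base at crop (220,165). Moving over the former now.

```bash
python3 -m handwheel '[{"travel":[-0.014,-0.013,0],"rotation":[0,0,0],"gripper":1},{"travel":[-0.028,-0.026,0],"rotation":[0,0,0],"gripper":1},{"travel":[-0.028,-0.026,0],"rotation":[0,0,0],"gripper":1},{"travel":[-0.028,-0.026,0],"rotation":[0,0,0],"gripper":1},{"travel":[-0.028,-0.026,0],"rotation":[0,0,0],"gripper":1},{"travel":[-0.028,-0.026,0],"rotation":[0,0,0],"gripper":1},{"travel":[-0.028,-0.026,0],"rotation":[0,0,0],"gripper":1},{"travel":[-0.028,-0.026,0],"rotation":[0,0,0],"gripper":1},{"travel":[-0.028,-0.026,0],"rotation":[0,0,0],"gripper":1},{"travel":[-0.028,-0.026,0],"rotation":[0,0,0],"gripper":1},{"travel":[-0.028,-0.026,0],"rotation":[0,0,0],"gripper":1},{"travel":[-0.028,-0.026,0],"rotation":[0,0,0],"gripper":1}]'
python3 -m handwheel '[{"travel":[-0.028,-0.026,0],"rotation":[0,0,0],"gripper":1},{"travel":[-0.028,-0.026,0],"rotation":[0,0,0],"gripper":1},{"travel":[-0.028,-0.026,0],"rotation":[0,0,0],"gripper":1},{"travel":[-0.015,-0.0155,0],"rotation":[0,0,0],"gripper":1},{"travel":[0,0,0],"rotation":[0,0,0],"gripper":1},{"travel":[0,0,0],"rotation":[0,0,0],"gripper":1},{"travel":[0,0,0],"rotation":[0,0,0],"gripper":1}]'
python3 - <<'E'
from h import *
from plant import monitor,cams
import cv2
from scipy.spatial.transform import Rotation as R
s=monitor.state();p=s["tcp_pos"];M=R.from_quat(s["eef_rot"]).as_matrix();print(s["time"],p,s["joint_pos"],M.round(4).tolist())
print("to mid", M.T@(np.array([.4497,.0025,.085])-p))
for n in("wrist","side"):
  c=cams.capture(n);W=cloud(c);cv2.imwrite(f"pics/{n}1.png",c["image"][:,:,::-1]);pickle.dump(c,open(f"/tmp/{n}1.pkl","wb"))
  w=W.reshape(-1,3);w=w[np.hypot(w[:,0]-.45,w[:,1])<.04]
  for lo,hi in((.114,.126),(.08,.112),(.07,.079)):
    k=w[(w[:,2]>lo)&(w[:,2]<hi)]
    if len(k)>5:print(n,lo,len(k),k.mean(0),(k.max(0)+k.min(0))/2,np.ptp(k,0))
E
```

```text
time: 1.15
tcp_pos: [0.3889, 0.1233, 0.2314]
eef_rot: [0.175, 0.985, 0.0, 0.0]
wrist_force: [0.7, 0.0, -0.3]
width: 0.0854
time: 1.73
tcp_pos: [0.4488, 0.0037, 0.231]
eef_rot: [0.175, 0.985, 0.0, -0.001]
wrist_force: [-0.0, -0.4, -0.0]
width: 0.0853
1.7333 [0.44884933 0.0037318  0.23095328] [-2.41489628e-01  7.50089871e-02  1.76027809e+00  4.83940403e-04
  1.30762407e+00 -1.46115802e+00] [[-0.9389, 0.3441, -0.0012], [0.3441, 0.9389, 0.0008], [0.0014, 0.0003, -1.0]]
to mid [-0.00142131 -0.0009106   0.14595119]
wrist 0.114 926 [0.44944696 0.00210858 0.11894782] [0.44987549 0.00169258 0.11786034] [0.02668658 0.02725573 0.00716167]
wrist 0.08 218 [0.44008475 0.005535   0.09698853] [0.44513442 0.00228962 0.09599487] [0.01715552 0.02616229 0.03149008]
wrist 0.07 871 [0.44274814 0.00455054 0.07433603] [0.44902043 0.00185076 0.0745422 ] [0.04237326 0.0451961  0.0085455 ]
side 0.114 93 [ 0.44678921 -0.00088353  0.11871231] [0.44748746 0.00072372 0.11811144] [0.02746879 0.02760493 0.00762204]
side 0.08 126 [ 0.44239116 -0.00686629  0.09621234] [ 0.44530683 -0.0038184   0.09647249] [0.02239003 0.02200024 0.03085564]
side 0.07 136 [ 0.44349835 -0.00518991  0.07433421] [0.44868779 0.00108244 0.07447543] [0.04570626 0.04482975 0.00852199]
```

Wrist and side cameras agree on (0.449, 0.002). Descending.

```bash
python3 -m handwheel '[{"travel":[-0.001,-0.0015,0.02],"rotation":[0,0,0],"gripper":1},{"travel":[0,0,0.03],"rotation":[0,0,0],"gripper":1},{"travel":[0,0,0.03],"rotation":[0,0,0],"gripper":1},{"travel":[0,0,0.025],"rotation":[0,0,0],"gripper":1},{"travel":[0,0,0.02],"rotation":[0,0,0],"gripper":1},{"travel":[0,0,0.015],"rotation":[0,0,0],"gripper":1},{"travel":[0,0,0.006],"rotation":[0,0,0],"gripper":1},{"travel":[0,0,0],"rotation":[0,0,0],"gripper":1},{"travel":[0,0,0],"rotation":[0,0,0],"gripper":1}]'
python3 - <<'E'
from plant import cams
import cv2
c=cams.capture("side");cv2.imwrite("pics/side2.png",cv2.resize(c["image"][150:260,220:340,::-1],None,fx=5,fy=5))
E
```

```text
time: 2.58
tcp_pos: [0.4501, 0.0021, 0.0858]
eef_rot: [0.174, 0.985, 0.0, 0.0]
wrist_force: [0.9, -0.7, -0.4]
width: 0.0855
```

View pics/side2.png

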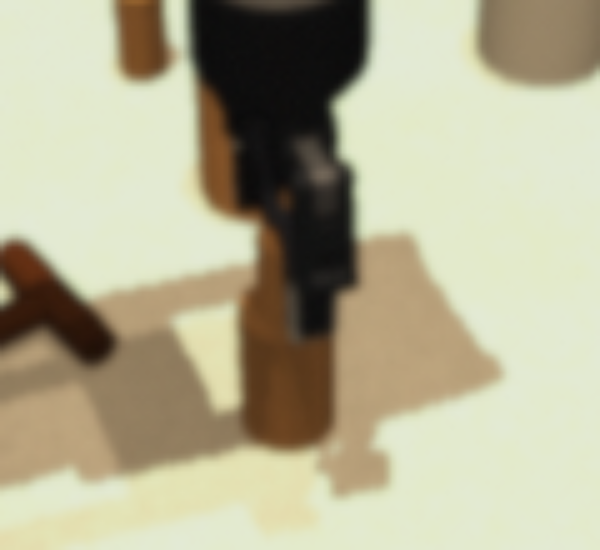

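The crop shows the handle between the open fingers, with the near finger at about (320,250). The gripper is clear of the large former behind it. Closing with 60 N.

```bash
python3 -m handwheel '[{"travel":[0,0,0],"rotation":[0,0,0],"gripper":0},{"travel":[0,0,0],"rotation":[0,0,0],"gripper":0},{"travel":[0,0,0],"rotation":[0,0,0],"gripper":0},{"travel":[0,0,0],"rotation":[0,0,0],"gripper":0},{"travel":[0,0,0],"rotation":[0,0,0],"gripper":0},{"travel":[0,0,0],"rotation":[0,0,0],"gripper":0},{"travel":[0,0,0],"rotation":[0,0,0],"gripper":0},{"travel":[0,0,0],"rotation":[0,0,0],"gripper":0},{"travel":[0,0,0],"rotation":[0,0,0],"gripper":0},{"travel":[0,0,0],"rotation":[0,0,0],"gripper":0},{"travel":[0,0,0],"rotation":[0,0,0],"gripper":0},{"travel":[0,0,0],"rotation":[0,0,0],"gripper":0}]' 60
```

```text
time: 3.63
tcp_pos: [0.4503, 0.0015, 0.0858]
eef_rot: [0.175, 0.985, 0.0, 0.0]
wrist_force: [0.1, 2.0, 5.5]
width: 0.0262
```

```bash
python3 -m handwheel '[{"travel":[0,0,-0.005],"rotation":[0,0,0],"gripper":0},{"travel":[0,0,-0.015],"rotation":[0,0,0],"gripper":0},{"travel":[0,0,-0.025],"rotation":[0,0,0],"gripper":0},{"travel":[0,0,-0.025],"rotation":[0,0,0],"gripper":0},{"travel":[0,0,-0.02],"rotation":[0,0,0],"gripper":0},{"travel":[0,0,-0.01],"rotation":[0,0,0],"gripper":0},{"travel":[0,0,0],"rotation":[0,0,0],"gripper":0},{"travel":[0,0,0],"rotation":[0,0,0],"gripper":0},{"travel":[0,0,0],"rotation":[0,0,0],"gripper":0}]'
python3 - <<'E'
from plant import cams,monitor
from h import *
from scipy.spatial.transform import Rotation as R
import cv2
s=monitor.state();p=s["tcp_pos"];print(p,s["wrist_force"],s["torque"],s["width"])
c=cams.capture("side");cv2.imwrite("pics/side3.png",cv2.resize(c["image"][110:260,200:360,::-1],None,fx=4,fy=4))
W=cloud(c)
w=W.reshape(-1,3);w=w[np.hypot(w[:,0]-.45,w[:,1])<.05]
k=w[(w[:,2]>.09)&(w[:,2]<.165)]
h,e=np.histogram(k[:,2],bins=np.arange(.08,.18,.005));print(h)
for z in np.arange(.09,.17,.01):
  q=k[abs(k[:,2]-z)<.005]
  if len(q):print(z,q.mean(0))
d=np.array([.517,-.2826,0])-p;M=R.from_quat(s["eef_rot"]).as_matrix();print("to base",M.T@d)
E
```

```text
time: 4.38
tcp_pos: [0.4491, 0.0016, 0.1843]
eef_rot: [0.175, 0.985, 0.0, -0.001]
wrist_force: [-0.2, -0.7, -1.1]
width: 0.0266
[0.44906185 0.00162117 0.18431165] [-0.21634105 -0.72059444 -1.10477543] [ 0.00128322 -0.06426306 -0.00674471] 0.02655405086065222
[ 0  0  0  7 35 34 35 33 38 34 40 37 32 36 37 40 38  0  0]
0.09999999999999999 [ 0.43768981 -0.01266358  0.10207485]
0.10999999999999999 [ 0.4376665  -0.01231175  0.11008858]
0.11999999999999998 [ 0.43715755 -0.01278218  0.1201128 ]
0.12999999999999998 [ 0.43724362 -0.0129345   0.13009732]
0.13999999999999996 [ 0.43782767 -0.01306995  0.13992288]
0.14999999999999997 [ 0.43772207 -0.01372197  0.14980823]
0.15999999999999998 [ 0.43701278 -0.01313677  0.15989606]
to base [-0.1618371  -0.24349943  0.18407834]
```

View pics/side3.png

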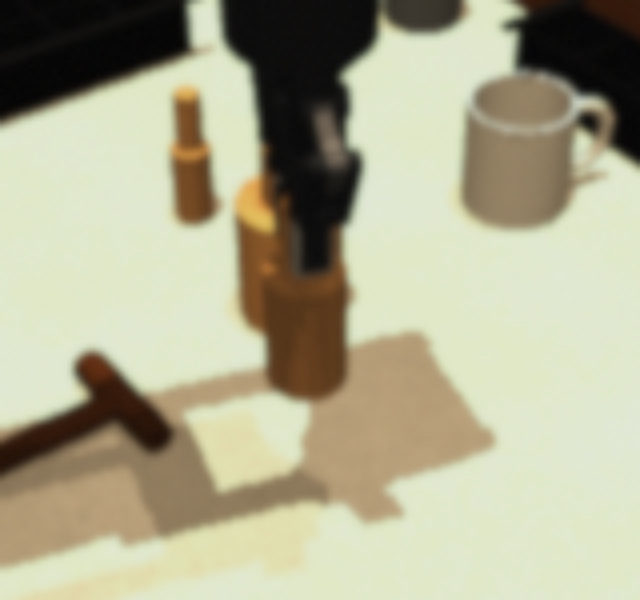

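The crop shows the former held upright in the gripper, lifted about 98 mm, with the other two formers undisturbed. Moving over the base.

```bash
python3 -m handwheel '[{"travel":[-0.007,-0.0105,0],"rotation":[0,0,0],"gripper":0},{"travel":[-0.015,-0.023,0],"rotation":[0,0,0],"gripper":0},{"travel":[-0.02,-0.03,0],"rotation":[0,0,0],"gripper":0},{"travel":[-0.02,-0.03,0],"rotation":[0,0,0],"gripper":0},{"travel":[-0.02,-0.03,0],"rotation":[0,0,0],"gripper":0},{"travel":[-0.02,-0.03,0],"rotation":[0,0,0],"gripper":0},{"travel":[-0.02,-0.03,0],"rotation":[0,0,0],"gripper":0},{"travel":[-0.018,-0.027,0],"rotation":[0,0,0],"gripper":0},{"travel":[-0.014,-0.021,0],"rotation":[0,0,0],"gripper":0},{"travel":[-0.008,-0.012,0],"rotation":[0,0,0],"gripper":0},{"travel":[0,0,0],"rotation":[0,0,0],"gripper":0},{"travel":[0,0,0],"rotation":[0,0,0],"gripper":0}]'
python3 - <<'E'
from plant import cams,monitor
from h import *
from scipy.spatial.transform import Rotation as R
import cv2
s=monitor.state();p=s["tcp_pos"];M=R.from_quat(s["eef_rot"]).as_matrix();print(p,M[:,2])
c=cams.capture("side");cv2.imwrite("pics/side4.png",cv2.resize(c["image"][170:340,310:470,::-1],None,fx=3.5,fy=3.5))
W=cloud(c).reshape(-1,3)
k=W[(np.hypot(W[:,0]-.517,W[:,1]+.2826)<.06)&(W[:,2]>.032)&(W[:,2]<.04)];print('rim side',(k.max(0)+k.min(0))/2,np.ptp(k,0))
w=W[(np.hypot(W[:,0]-.517,W[:,1]+.2826)<.05)]
for z in np.arange(.09,.18,.01):
  q=w[abs(w[:,2]-z)<.005]
  if len(q)>5:print(z.round(3),q.mean(0),(q.max(0)+q.min(0))[:2]/2)
c=cams.capture("top");W=cloud(c).reshape(-1,3)
k=W[(np.hypot(W[:,0]-.517,W[:,1]+.2826)<.06)&(W[:,2]>.032)&(W[:,2]<.04)];print('rim top',(k.max(0)+k.min(0))/2,np.ptp(k,0))
print("to base",M.T@(np.array([.517,-.2826,0.1])-p))
E
```

```text
time: 5.43
tcp_pos: [0.5177, -0.2824, 0.1839]
eef_rot: [0.175, 0.985, 0.001, -0.001]
wrist_force: [0.4, 0.6, -1.4]
width: 0.0262
[ 0.51769335 -0.28235522  0.18391563] [-0.00209555  0.00234673 -0.99999505]
rim side [ 0.51573299 -0.28422725  0.03532101] [0.09544824 0.09515958 0.00657319]
0.1 [ 0.50115331 -0.29113234  0.10188829] [ 0.5097237  -0.28546854]
0.11 [ 0.50157267 -0.29137542  0.11033063] [ 0.509856   -0.28504746]
0.12 [ 0.50120199 -0.29162229  0.12011117] [ 0.51000707 -0.28498821]
0.13 [ 0.50084008 -0.29056181  0.12992629] [ 0.50898737 -0.28439925]
0.14 [ 0.50134867 -0.29226936  0.13964477] [ 0.51042786 -0.28508219]
0.15 [ 0.50152849 -0.29178457  0.14985676] [ 0.51013949 -0.28514854]
0.16 [ 0.5012445  -0.29136326  0.15981094] [ 0.50989225 -0.28485385]
0.17 [ 0.50528061 -0.28718237  0.17138681] [ 0.51117627 -0.28310297]
rim top [ 0.54854974 -0.24960869  0.03509235] [0.0144675  0.0126914  0.00370414]
to base [ 0.00033355 -0.00059301  0.08391609]
```

View pics/side4.png

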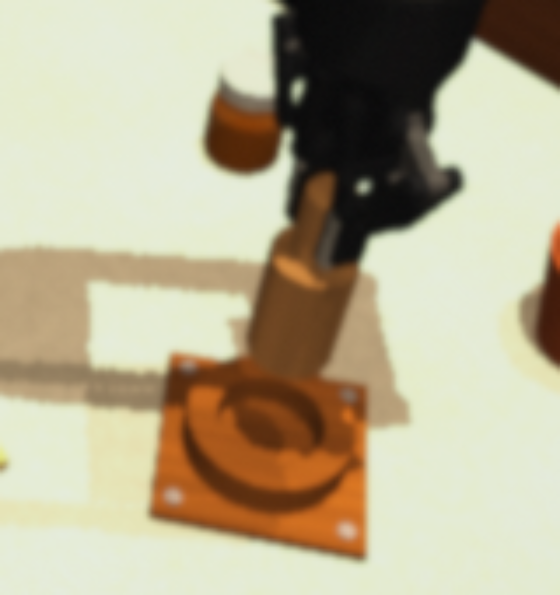

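The crop shows the former above the recess; its apparent lean is perspective, since its axis is vertical in the depth data. The jar is clear of the gripper. Descending with a shift of about 1.5 mm, which splits the difference between the cameras.

```bash
python3 -m handwheel '[{"travel":[0.001,-0.0015,0.01],"rotation":[0,0,0],"gripper":0},{"travel":[0,0,0.018],"rotation":[0,0,0],"gripper":0},{"travel":[0,0,0.016],"rotation":[0,0,0],"gripper":0},{"travel":[0,0,0.01],"rotation":[0,0,0],"gripper":0},{"travel":[0,0,0.008],"rotation":[0,0,0],"gripper":0},{"travel":[0,0,0.006],"rotation":[0,0,0],"gripper":0},{"travel":[0,0,0.006],"rotation":[0,0,0],"gripper":0},{"travel":[0,0,0.004],"rotation":[0,0,0],"gripper":0},{"travel":[0,0,0.002],"rotation":[0,0,0],"gripper":0},{"travel":[0,0,0],"rotation":[0,0,0],"gripper":0},{"travel":[0,0,0],"rotation":[0,0,0],"gripper":0}]'
```

```text
time: 6.45
tcp_pos: [0.5171, -0.2841, 0.1056]
eef_rot: [0.175, 0.985, -0.0, 0.0]
wrist_force: [-0.5, 0.2, -0.8]
width: 0.0266
```

The foot is at about 20 mm, inside the rim and touching nothing. Lowering in small steps to contact.

```bash
python3 -m handwheel '[{"travel":[0,0,0.002],"rotation":[0,0,0],"gripper":0},{"travel":[0,0,0.002],"rotation":[0,0,0],"gripper":0},{"travel":[0,0,0.001],"rotation":[0,0,0],"gripper":0},{"travel":[0,0,0],"rotation":[0,0,0],"gripper":0},{"travel":[0,0,0],"rotation":[0,0,0],"gripper":0}]'
python3 -m handwheel '[{"travel":[0,0,0.001],"rotation":[0,0,0],"gripper":0},{"travel":[0,0,0],"rotation":[0,0,0],"gripper":0},{"travel":[0,0,0],"rotation":[0,0,0],"gripper":0}]'
```

```text
time: 6.87
tcp_pos: [0.5169, -0.2839, 0.1003]
eef_rot: [0.174, 0.985, 0.0, -0.0]
wrist_force: [-0.1, -0.1, -1.5]
width: 0.0262
time: 7.12
tcp_pos: [0.5171, -0.284, 0.0999]
eef_rot: [0.174, 0.985, -0.0, 0.0]
wrist_force: [-0.3, 1.1, 3.8]
width: 0.0264
```

```bash
python3 -m handwheel '[{"travel":[0,0,0.0005],"rotation":[0,0,0],"gripper":0},{"travel":[0,0,0],"rotation":[0,0,0],"gripper":0},{"travel":[0,0,0],"rotation":[0,0,0],"gripper":0}]'
```

```text
time: 7.37
tcp_pos: [0.5173, -0.2841, 0.0998]
eef_rot: [0.174, 0.985, -0.0, 0.001]
wrist_force: [-1.7, 2.1, 6.6]
width: 0.0262
```

```bash
python3 -m handwheel '[{"travel":[0,0,0.0006],"rotation":[0,0,0],"gripper":0},{"travel":[0,0,0],"rotation":[0,0,0],"gripper":0},{"travel":[0,0,0],"rotation":[0,0,0],"gripper":0},{"travel":[0,0,0],"rotation":[0,0,0],"gripper":0}]'
python3 -c '
from plant import cams,monitor
import cv2
c=cams.capture("side");cv2.imwrite("pics/side5.png",cv2.resize(c["image"][170:340,310:470,::-1],None,fx=3.5,fy=3.5));print(monitor.state()["wrist_force"])'
```

```text
time: 7.7
tcp_pos: [0.5174, -0.2841, 0.0998]
eef_rot: [0.174, 0.985, -0.0, 0.001]
wrist_force: [-1.6, 2.6, 11.3]
width: 0.0266
[-2.81714732  2.32734334 10.83810914]
```

View pics/side5.png

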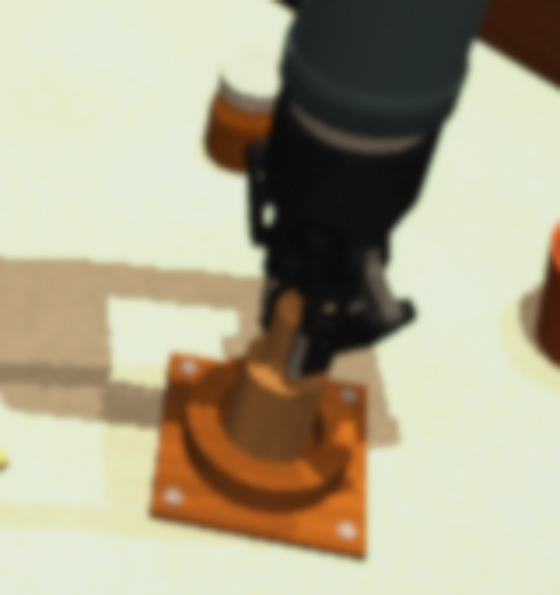

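The former sits inside the recess ring at crop (275,420), pressed with about 11 N at floor height. Unloading, releasing and retreating straight up.

```bash
python3 -m handwheel '[{"travel":[0,0,-0.001],"rotation":[0,0,0],"gripper":0},{"travel":[0,0,-0.0008],"rotation":[0,0,0],"gripper":0},{"travel":[0,0,0],"rotation":[0,0,0],"gripper":0.15},{"travel":[0,0,0],"rotation":[0,0,0],"gripper":0.5},{"travel":[0,0,0],"rotation":[0,0,0],"gripper":1},{"travel":[0,0,0],"rotation":[0,0,0],"gripper":1},{"travel":[0,0,0],"rotation":[0,0,0],"gripper":1},{"travel":[0,0,0],"rotation":[0,0,0],"gripper":1},{"travel":[0,0,0],"rotation":[0,0,0],"gripper":1},{"travel":[0,0,0],"rotation":[0,0,0],"gripper":1},{"travel":[0,0,0],"rotation":[0,0,0],"gripper":1},{"travel":[0,0,0],"rotation":[0,0,0],"gripper":1}]'
python3 -m handwheel '[{"travel":[0,0,-0.01],"rotation":[0,0,0],"gripper":1},{"travel":[0,0,-0.02],"rotation":[0,0,0],"gripper":1},{"travel":[0,0,-0.03],"rotation":[0,0,0],"gripper":1},{"travel":[0,0,-0.03],"rotation":[0,0,0],"gripper":1},{"travel":[0,0,-0.03],"rotation":[0,0,0],"gripper":1},{"travel":[0.02,0.03,-0.01],"rotation":[0,0,0],"gripper":1},{"travel":[0.02,0.03,0],"rotation":[0,0,0],"gripper":1},{"travel":[0.02,0.03,0],"rotation":[0,0,0],"gripper":1},{"travel":[0.02,0.03,0],"rotation":[0,0,0],"gripper":1},{"travel":[0,0,0],"rotation":[0,0,0],"gripper":1},{"travel":[0,0,0],"rotation":[0,0,0],"gripper":1},{"travel":[0,0,0],"rotation":[0,0,0],"gripper":1}]'
python3 - <<'E'
from plant import cams,monitor
from h import *
import cv2
c=cams.capture("top");cv2.imwrite("pics/top6.png",c["image"][:,:,::-1])
d=cams.capture("side");cv2.imwrite("pics/side6.png",d["image"][:,:,::-1])
for n,c in(("top",c),("side",d)):
  W=cloud(c).reshape(-1,3)
  w=W[np.hypot(W[:,0]-.517,W[:,1]+.283)<.06]
  for lo,hi in((.126,.142),(.085,.094),(.032,.04),(.01,.018)):
    k=w[(w[:,2]>lo)&(w[:,2]<hi)]
    if len(k)>5:print(n,lo,len(k),k.mean(0).round(4),((k.max(0)+k.min(0))/2).round(4),np.ptp(k,0).round(4))
E
```

```text
time: 8.75
tcp_pos: [0.5169, -0.2839, 0.1]
eef_rot: [0.174, 0.985, -0.0, 0.0]
wrist_force: [0.1, -0.2, -0.6]
width: 0.0851
time: 9.75
tcp_pos: [0.4835, -0.1441, 0.2309]
eef_rot: [0.174, 0.985, -0.001, 0.001]
wrist_force: [0.1, -0.8, -0.8]
width: 0.0851
top 0.085 21 [ 0.5246 -0.2706  0.0889] [ 0.5174 -0.2706  0.0895] [0.0348 0.0111 0.0083]
top 0.032 61 [ 0.4917 -0.2572  0.0358] [ 0.5129 -0.2598  0.0356] [0.0751 0.0341 0.0072]
top 0.01 67 [ 0.4939 -0.2547  0.0126] [ 0.505  -0.2556  0.014 ] [0.0857 0.0535 0.0078]
side 0.126 163 [ 0.5127 -0.2849  0.1324] [ 0.5144 -0.2838  0.1313] [0.0266 0.0264 0.0103]
side 0.085 213 [ 0.5082 -0.2879  0.0885] [ 0.5149 -0.2839  0.0896] [0.0444 0.0444 0.0086]
side 0.032 801 [ 0.5055 -0.2918  0.0355] [ 0.5164 -0.284   0.036 ] [0.0958 0.0964 0.0078]
side 0.01 355 [ 0.4963 -0.2985  0.0122] [ 0.5146 -0.283   0.014 ] [0.1129 0.1194 0.008 ]
```

View pics/side6.png

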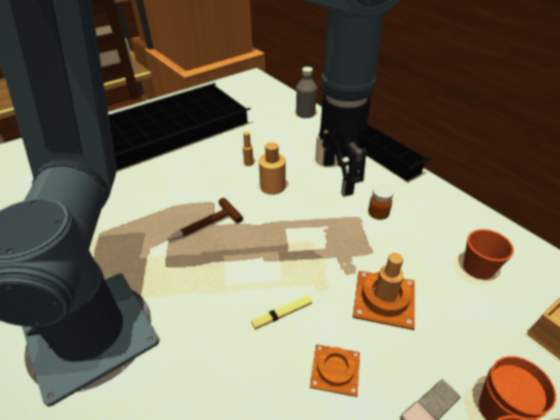

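View pics/top6.png

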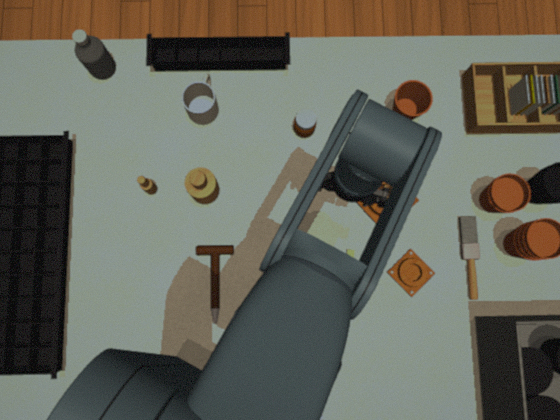

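The former stands in the recess at side (390,280). Its shoulder is at 0.089 m and its top at about 0.134 m, as they should be. Its axis is within 2 mm of the recess centre, and the small and large formers are unmoved. Handing in.

```bash
python3 -c '
from plant import job_done
print(job_done())'
```

```text
the job is handed in; nothing more can be done
None
```

The middle-sized former is standing in the recess of the larger base, and I have handed the job in. I gripped it by its handle, lowered it into the recess, pressed it down with about 11 N (wrist reading, held about 0.3 s), then let go and backed clear. This took about 10 s of the 38 s allowed.

**Last checks (side camera):**
- **Former:** its shoulder is at 89 mm and its top at about 134 mm, so it is fully down. Its axis is within 2 mm of the recess centre and it looks upright.
- **Other formers:** the small and large ones look unmoved in the side and top pictures; I did not measure them again.
- **Robot:** it is well clear of everything, with the gripper open.

**Disagreements:**
- **Recess position:** the top and side cameras differed by about 2 mm, within their calibration, so I aimed between them.
- **Top view:** the arm hid most of the base in the last picture, so the position check rests on the side camera alone.
- **Closing force:** the wrist read 5.5 N when the gripper closed on the handle, and it was gone after lifting.

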